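# Index the seat cutter to the next valve seat

## Task

The cutter carriage is finished at the middle valve seat of the cylinder head. Squeeze the red latch tab on its grip and slide the carriage to the next detent, the one on the side of the red marker, without running past it. Leave it locked in that detent, with the tab sprung fully out and the gripper clear, and do not disturb the valve, wrench, socket and oil can lying around.

Things in the scene. Friction and masses are not known exactly. Their poses are not given: they have to be found in the camera images.
- fixture: Indexing fixture, bolted down: steel base plate 290 x 420, dark rail, aluminium cylinder head. Origin on the bench under the rail's middle; +y along the rail, +x from rail to head, z up. Rail 100 wide, 360 long, top z 60; light-blue end blocks at y +-187, top z 70. Head x 70 to 210, y -170 to 170, top z 80; valve seats at x 130, y -64, 0, 64.
- rail (a point): Middle of the rail's top face. Detents inside the rail, out of sight: one here; two more, set by hand to suit the head, each somewhere 55 to 73 mm from here along +y and -y. Once out of a detent the carriage may be slid with the tab let go: the pawl rubs along the rail (about 3 N more friction) and snaps into the next detent by itself as it gets there.
- carriage (a joint): Position in m of the light-blue carriage along the fixture's +y; about 0 at the start, latched in the middle detent; travel -0.11 to 0.11. Sliding friction about 3 N plus 10 N s/m; it stays where it is left. Latched, it has only 2 mm of play either way and then stops hard; it will not budge by pushing.
- tab (a joint): Travel in m of the red latch tab towards the grip block (fixture's -x). 0: sprung fully out, latched in a detent. Over 0.008: carriage free to slide. 0.010: right in, at its stop. The spring pushes out with about 4 N when out, 10 N when in. Let go between detents the tab stays in at about 0.008; at a detent it springs out to 0.
- grip (a point): Centre of the top of the carriage's grip block; axes as the fixture's. Block light blue, 34 thick (x), 70 long (y), 71 high below this point. Below it the carriage plate, 110 (x) by 80 (y), and a 26 wide arm (top 57 below this point) that leads in +x to the spindle. Block and tab together are 52 across (x) with the tab out, 42 pressed.
- tab_pad (a point): Centre of the outer face of the red tab, a plate 44 long (y), 42 high (z), 8 thick (x), on the +x side of the grip block; moves with it. It lies 35 in +x from point grip when out (25 when in) and 25 below it; the tab stands clear of the block by 10 when out.
- spindle (a point): Underside of the cutter, 130 in +x from the grip's middle and 72 below its top; it rides on the carriage. The steel spindle above it is 36 across and ends 4 above the top of the grip.
- mark_red: Red disc magnet, 28 across, 10 high, fixed on top of the head at its far side, in line with the outer seat that is next: 64 from the middle, towards the fixture's +y or -y. Origin at its underside; axes as the fixture's.
- mark_green: Green disc magnet of the same size in line with the outer seat that is already done, on the other side. Origin at its underside.
- valve: Engine valve standing on its head, 36 across, 110 high, stem 9 thick. Origin at its underside. Bystander.
- wrench: Steel wrench 190 long lying on the bench on the robot's side of the rail. Bystander.
- socket: Steel socket standing upright, 32 across, 70 high. Origin at its underside. Bystander.
- oil_can: Grey oil can with a light-blue band, 56 across, 140 high. Origin at its underside. Bystander.

How it is judged:
By the outcome, as a careful person would: the job done as asked, in the order asked, and still so for the second after the job is handed in, with the robot touching nothing.
It also fails if it takes over 48 s, if anything falls off the work surface, if the arm or the gripper's body presses on something with over 40 N, if the wrist force passes 120 N, or if a joint passes its speed limit or range.

## Robot

A 6-joint arm with a two-finger parallel gripper is mounted at the origin on the work surface. World frame = base frame: x ahead of the robot, y to its left, z up, the work surface at z = 0. Lengths are in m, angles in rad, forces in N, time in s.
With the tool pointing down it reaches from about 0.35 to 0.875 m from the base axis. Payload 4.2 kg.
Tool frame: the origin (TCP) lies on the centre line of the jaws, within the pads' length; the fingertips stand 14 mm ahead of it and the grasp point (between the pads) lies 5 mm behind it (bot.tip_reach is the x of the fingertips in the tool frame, in m); x points along the fingers, y is the direction in which the jaws open and shut, and the axes are right-handed (so a half turn about x gives the same grasp; the last joint's range is limited). The gripper opens to 87 mm and grips with 3 to 60 N. Pads are 19 mm wide; open, the fingers measure 117 mm over their backs; the gripper's body (75 mm by 190 mm) begins 51 mm behind the grasp point.
Start: joints at [1.605, 0.385, 0.008, 0, -1.194, -0.259], TCP at [0.139, 0.609, 0.237] pointing down, gripper open.
Joint ranges: [-3.14, 3.14], [-1.21, 2.06], [-1.07, 1.41], [-3.16, 2.05], [-2.99, -0.16], [-3.1, 3.1]. Speed limits (rad/s): [2.79, 2.79, 3.14, 3.14, 3.14, 3.14].

## Interface

Orientations are given as a unit quaternion [w, x, y, z].
In Python, from bench import sensors, grab_frame, camera_params, workorder, models, bot gives the robot as it stands.
- The arm moves only by the tool arm_command, never from a script. Its argument "motion" is a list that holds one entry, the list of rows, each a list of 6 numbers: the shift along the tool's x, y, z in cm, then the turn, a rotation vector about the tool's x, y, z in rad. A call has exactly 10 rows; each row is the pose to reach, as a shift and turn from the pose commanded when the call began, along the tool's axes at that moment; what a row does not reach only later rows make up. A row lasts 1/10 s, in which the tool goes at most 50 mm and 8.59 degrees, less where a joint would pass 70% of its speed; a pose out of reach is approached as far as the arm can. A call with a gripper value outside its range is refused whole. "hand" is the opening, from 0 (shut) to 1 (fully open), set as the call begins (left out, the last holds). The fingers move at their own pace and stop on an object; the grip force is fixed at half the most. Time passes only in rows, so rows that repeat a pose let the fingers close, or fill a call up. It gives the time, the measured TCP pose, the force and the opening at its end, in the units of the state.
- sensors.state(): the state, without advancing time (a new reading comes with each control period).
- grab_frame(name): name is "side" or "top"; returns the picture (480x640x3 uint8, red, green, blue); there is no depth.
- camera_params(name): a dict with "vertical_fov" (degrees; the focal length in pixels is half the picture's height over the tangent of half this angle, whatever the lens; pixels are square), "cx", "cy" (the principal point, pixels), "pose" (4x4, takes a point from camera to world coordinates). Camera axes: x right, y down, z forward; pixel columns grow to the right and rows downward; lengths in m; the calibration is good to about 2 mm. A picture is of the moment at which its call begins. camera_params takes no time and is no camera call.
- workorder.job_done(): hands the job in, once; it reports no verdict.
Trained networks look in the newest picture that a camera, given by its name, has taken for a name from the list of things; names that differ only in an ending like _2 or _b are one class to them, and where a whole thing is asked for, a point or a joint stands for the part that bears it (a point fixed in the world has none). Each returns a list of dicts, best first, with "confidence" (0 to 1); they miss things now and then, are a little off and sometimes report something else, mostly with a low value. They report only what shows in the picture. A call takes as long as a camera call.
- models.recognise(label, camera): "point" ([x, y, z] in m, in the coordinates of the camera as it stood for that picture, good to about 4 mm: the middle of the surface that is visible of it).
The state is a dict: "time": time; "joint_positions": joint angles; "joint_vel": joint speeds; "tau": joint torques, N m; "tcp_pos": TCP position; "tool_rot": TCP orientation; "wrist_force": force on the tool from outside, world axes, zero at the start; "torque": the same for the moment, N m; "opening": opening from 0.0 (shut) to 1.0 (fully open).
Only numpy, scipy, OpenCV 4.12 (cv2) and the standard library are available. Lean on these libraries where they do the work, as an engineer would, in place of code of your own. Each camera call takes 0.05 s, during which the arm holds its last target. There are 200 camera calls.

## Working session

There is one attempt and no reset: what is moved stays moved. The work goes in short steps, Python scripts to look and compute and a tool call to move; the robot and the scene stay as the last step left them, time stands still between calls to the robot, and variables do not carry over. Pictures are saved under pics/ and viewed, about 8 in all and at most 12, crops included, and the job is handed in when it is done.

Besides the shell and the picture viewer there is one more tool, called after "Request:" as a command line: name --argument value ..., lists and objects as JSON in quotes. arm_command: Moves the arm, as the interface text tells. Its arguments: {"type":"object","properties":{"motion":{"type":"array"},"hand":{"type":"number"}},"required":["motion"]}

```bash
mkdir -p pics
cat > h.py <<'E'
import numpy as np, cv2
from bench import sensors, grab_frame, camera_params, workorder, models, bot
def save(cam,name,crop=None,scale=1):
    im=grab_frame(cam)[:,:,::-1]
    if crop: im=im[crop[1]:crop[3],crop[0]:crop[2]]
    if scale!=1: im=cv2.resize(im,None,fx=scale,fy=scale,interpolation=cv2.INTER_CUBIC)
    cv2.imwrite('pics/'+name,im)
def rec(label,cam):
    P=np.array(camera_params(cam)['pose'])
    for d in models.recognise(label,cam)[:2]:
        p=P@np.r_[d['point'],1]; print(cam,label,round(d['confidence'],2),p[:3].round(4))
def ray(cam,u,v,z):
    c=camera_params(cam);P=np.array(c['pose']);f=240/np.tan(np.radians(c['vertical_fov'])/2)
    d=P[:3,:3]@np.array([(u-c['cx'])/f,(v-c['cy'])/f,1]);o=P[:3,3]
    return o+d*(z-o[2])/d[2]
def proj(cam,p):
    c=camera_params(cam);P=np.array(c['pose']);f=240/np.tan(np.radians(c['vertical_fov'])/2)
    q=P[:3,:3].T@(np.array(p)-P[:3,3]); return np.array([c['cx']+f*q[0]/q[2],c['cy']+f*q[1]/q[2]])
E
python3 - <<'E'
from h import *
for c in('top','side'):
    save(c,c+'0.png')
    p=camera_params(c);print(c,p['vertical_fov'],p['cx'],p['cy'],np.array(p['pose']).round(3).tolist())
    for l in('fixture','carriage','tab','spindle','mark_red','mark_green','valve','wrench','socket','oil_can'): rec(l,c)
print(sensors.state())
E
```

```text
top 46.602548784731525 311.68919579309136 248.5798862796444 [[-0.004, -0.997, 0.074, 0.499], [-1.0, 0.002, -0.025, 0.068], [0.025, -0.074, -0.997, 1.161], [0.0, 0.0, 0.0, 1.0]]
top fixture 0.84 [ 0.572  -0.0318  0.0805]
top carriage 0.72 [ 0.512  -0.0411  0.097 ]
top tab 0.68 [ 0.5205 -0.0386  0.1537]
top tab 0.3 [ 0.5151 -0.0329  0.1002]
top spindle 0.82 [ 0.5136 -0.0329  0.1003]
top mark_red 0.62 [ 0.5211 -0.0372  0.1559]
top mark_red 0.44 [ 0.6773 -0.1112  0.0898]
top mark_green 0.44 [0.6909 0.0115 0.089 ]
top valve 0.83 [0.5721 0.2672 0.0064]
top wrench 0.96 [ 0.3731 -0.0303  0.0077]
top socket 0.61 [ 0.381  -0.3097  0.0601]
top oil_can 0.61 [ 0.3796 -0.0294  0.0048]
side 57.53085208189701 324.24480198038265 243.4341604596362 [[0.868, -0.271, 0.416, 0.169], [-0.497, -0.477, 0.725, -0.667], [0.002, -0.836, -0.548, 0.638], [0.0, 0.0, 0.0, 1.0]]
side fixture 0.97 [ 0.5268 -0.1206  0.0625]
side carriage 0.93 [ 0.5028 -0.0542  0.1001]
side tab 0.76 [ 0.5221 -0.0525  0.1449]
side tab 0.22 [ 0.5278 -0.1198  0.0632]
side spindle 0.79 [ 0.5016 -0.0539  0.0992]
side mark_green 0.52 [ 0.501
[... 259 characters left out ...]
262  0.0375]
{'time': 1.1, 'joint_positions': array([ 1.60460433e+00,  3.84671661e-01,  7.88326157e-03, -3.97615903e-05,
       -1.19403792e+00, -2.58596105e-01]), 'joint_vel': array([ 1.97402914e-03,  1.38809454e-03,  1.80415829e-03, -1.98728958e-03,
       -1.20476764e-03, -7.31175367e-05]), 'tau': array([ 2.58069893e-03, -3.90479457e+01,  1.87625778e+01,  4.22412604e+00,
        1.55066693e-02, -2.00334546e-05]), 'tcp_pos': array([0.13927559, 0.6092374 , 0.23655473]), 'tool_rot': array([ 0.07930012, -0.70263328,  0.07932491,  0.70265605]), 'wrist_force': array([ 0.04180746, -0.10485245,  0.34539602]), 'torque': array([-0.01547057,  0.0309426 ,  0.01224487]), 'opening': 0.9996898159802835}
```

View pics/top0.png

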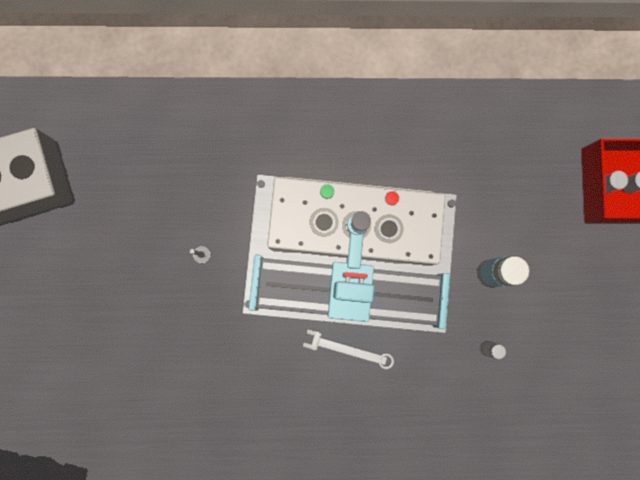

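View pics/side0.png

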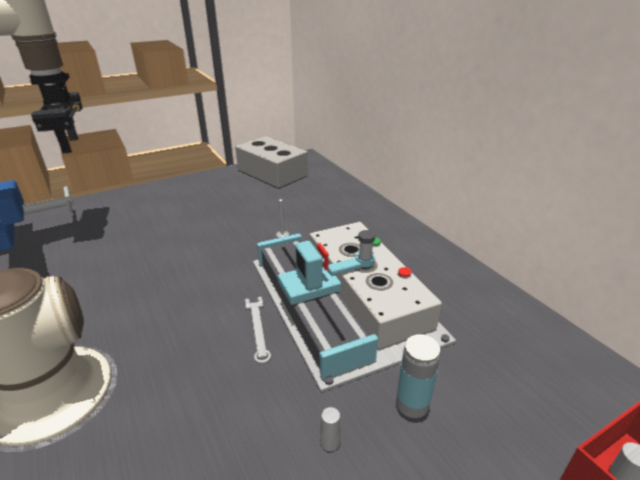

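Run:
```python
from h import *
def cent(cam,mask,lo):
    n,l,s,c=cv2.connectedComponentsWithStats(mask.astype(np.uint8))
    for i in range(1,n):
        if s[i,4]>lo: print(cam,s[i].tolist(),c[i].round(1),ray(cam,*c[i],0.09).round(4))
for cam in('top','side'):
    im=grab_frame(cam).astype(int);r,g,b=im[...,0],im[...,1],im[...,2]
    print('red');cent(cam,(r>130)&(g<80)&(b<80),15)
    print('green');cent(cam,(g>110)&(r<90)&(b<110)&(g>b+40),15)
top=grab_frame('top')[...,::-1]; sd=grab_frame('side')[...,::-1]
a=cv2.resize(top[165:345,235:475],(800,600),interpolation=cv2.INTER_CUBIC)
b=cv2.resize(sd[215:395,240:480],(800,600),interpolation=cv2.INTER_CUBIC)
cv2.imwrite('pics/a.png',a);cv2.imwrite('pics/b.png',b)
```

```text
red
top [601, 138, 39, 80, 2037] [620.2 180.7] [ 0.7111 -0.5683  0.09  ]
top [387, 192, 11, 12, 57] [393.4 196.2] [ 0.6799 -0.1185  0.09  ]
green
red
side [317, 244, 11, 16, 50] [322.7 250.5] [0.568  0.0345 0.09  ]
side [399, 268, 12, 9, 88] [404.6 271.8] [ 0.6772 -0.1184  0.09  ]
side [577, 402, 63, 78, 978] [609.  445.3] [ 0.6721 -0.5605  0.09  ]
green
side [373, 238, 7, 7, 38] [376.2 241.1] [0.6945 0.0071 0.09  ]
```

View pics/a.png

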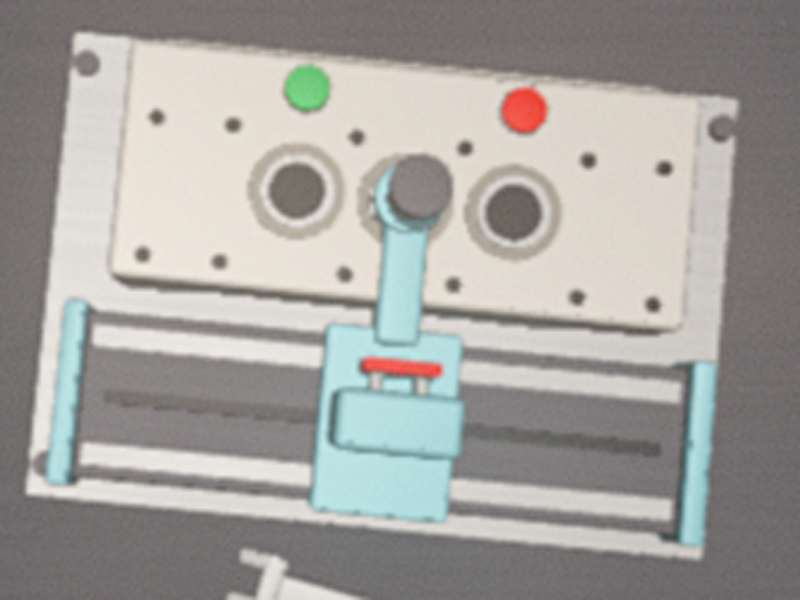

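View pics/b.png

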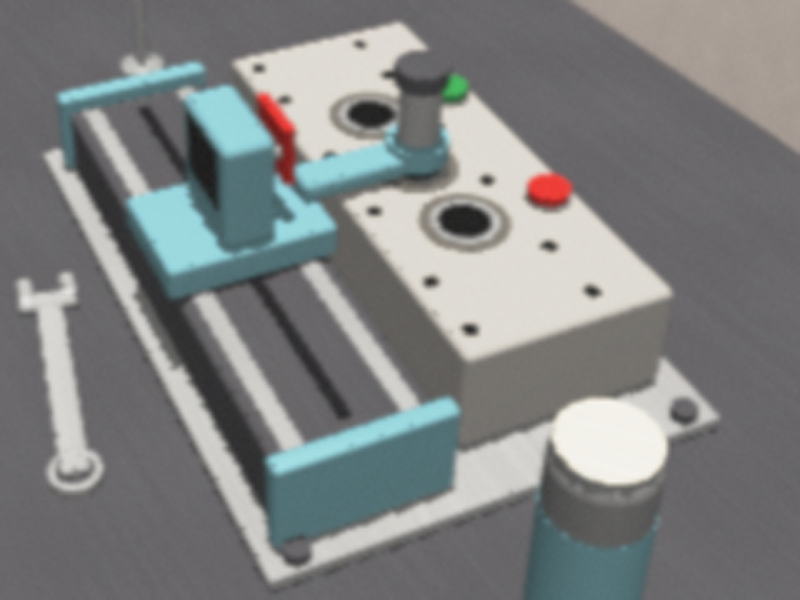

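```bash
cat > fit.py <<'E'
from h import *
from scipy.optimize import least_squares
T=lambda u,v:(235+u*.3,165+v*.3); S=lambda u,v:(240+u*.3,215+v*.3)
F=[('top',T(297,190),(.13,.064,.08)),('top',T(514,213),(.13,-.064,.08)),('top',T(68,393),(0,.187,.07)),('top',T(698,455),(0,-.187,.07)),
('side',S(370,114),(.13,.064,.08)),('side',S(464,221),(.13,-.064,.08))]
G=[('top',T(345,390),(.017,.035,0)),('top',T(463,400),(.017,-.035,0)),('top',T(458,456),(-.017,-.035,0)),('top',T(338,446),(-.017,.035,0)),
('side',S(187,98),(-.017,.035,0)),('side',S(233,85),(.017,.035,0)),('side',S(271,138),(.017,-.035,0)),('side',S(223,154),(-.017,-.035,0)),
('top',T(419,186),(.13,0,.004))]
def w(p,q): c,s=np.cos(p[2]),np.sin(p[2]); return np.array([p[0]+c*q[0]-s*q[1],p[1]+s*q[0]+c*q[1],q[2]])
def res(p):
    r=[proj(c,w(p,q))-uv for c,uv,q in F]
    r+=[proj(c,w(p,np.array(q)+[0,p[4],p[3]]))-uv for c,uv,q in G]
    return np.concatenate(r)
if __name__=='__main__':
    o=least_squares(res,[.5,-.04,-.1,.155,0],loss='soft_l1');p=o.x
    print(p.round(4),res(p).reshape(-1,2).round(1).tolist())
    print('grip',w(p,(0,p[4],p[3])),'tab',w(p,(.035,p[4],p[3]-.025)))
    st=sensors.state();print(st['tcp_pos'],st['tool_rot'])
    from scipy.spatial.transform import Rotation as R
    print(R.from_quat(np.roll(st['tool_rot'],-1)).as_matrix().round(3))
E
python3 fit.py
```

```text
[ 0.4949 -0.0342 -0.0994  0.1553 -0.0005] [[-0.0, 0.0], [-0.1, -0.5], [-0.6, -0.5], [0.4, -0.8], [-0.5, 1.2], [-0.3, 1.1], [-2.1, -1.5], [1.0, -0.8], [0.9, 1.2], [-1.7, 0.5], [-2.8, -0.8], [-1.0, -0.6], [1.5, 1.5], [-0.5, 0.9], [0.8, -0.6]]
grip [ 0.49489293 -0.03473162  0.15530278] tab [ 0.52972009 -0.03820569  0.13030278]
[0.13930297 0.60927149 0.23656925] [-0.07931144  0.70265515 -0.07929962 -0.70263576]
[[ 0.    -0.223 -0.975]
 [ 0.    -0.975  0.223]
 [-1.    -0.    -0.   ]]
```

Request:
arm_command --motion '[[[0,3.3,-2.97,0.087,0,0],[0,6.6,-5.94,0.173,0,0],[0,9.9,-8.91,0.26,0,0],[0,13.2,-11.88,0.347,0,0],[0,16.5,-14.85,0.433,0,0],[0,19.8,-17.82,0.52,0,0],[0,23.1,-20.79,0.607,0,0],[0,26.4,-23.76,0.693,0,0],[0,29.7,-26.73,0.78,0,0],[0,33,-29.7,0.867,0,0]]]' --hand 1

```text
time: 2.3
tcp_pos: [0.3558, 0.2197, 0.237]
tool_rot: [-0.368, 0.604, -0.368, -0.604]
wrist_force: [0.3, -0.6, -0.1]
opening: 0.999
```

```bash
cat > go.py <<'E'
# prints the shift (cm) and turn to reach fixture-frame target fx,fy (m), z
import sys
from h import *
from scipy.spatial.transform import Rotation as R
x0,y0,yaw=.4949,-.0342,-.0994
fx,fy,z=map(float,sys.argv[1:4])
st=sensors.state();M=R.from_quat(np.roll(st['tool_rot'],-1)).as_matrix()
c,s=np.cos(yaw),np.sin(yaw)
t=np.array([x0+c*fx-s*fy,y0+s*fx+c*fy,z])
D=np.array([[0,-c,-s],[0,-s,c],[-1,0,0]])
d=st['tcp_pos']-[x0,y0,0];print('fixture tcp',(c*d[0]+s*d[1]).round(4),(-s*d[0]+c*d[1]).round(4),st['tcp_pos'][2].round(4))
print('t',st['time'],'shift',(100*M.T@(t-st['tcp_pos'])).round(2),'turn',R.from_matrix(M.T@D).as_rotvec().round(3),'open',round(st['opening'],3),'F fix',(np.array([[c,s,0],[-s,c,0],[0,0,1]])@st['wrist_force']).round(1))
E
python3 go.py .004 -.0005 .237
```

```text
fixture tcp -0.1637 0.2389 0.237
t 2.3 shift [-1.000e-02 -1.040e+00 -2.921e+01] turn [0.575 0.001 0.001] open 0.999 F fix [ 0.4 -0.6 -0.1]
```

Request:
arm_command --motion '[[[0,-0.14,-4.0,0.08,0,0],[0,-0.28,-8.0,0.16,0,0],[0,-0.43,-12.0,0.24,0,0],[0,-0.57,-16.0,0.32,0,0],[0,-0.71,-20.0,0.4,0,0],[0,-0.85,-24.0,0.48,0,0],[0,-0.96,-27.0,0.53,0,0],[0,-1.02,-28.6,0.565,0,0],[0,-1.04,-29.2,0.575,0,0],[0,-1.04,-29.2,0.575,0,0]]]'

```text
time: 3.3
tcp_pos: [0.4991, -0.0334, 0.2364]
tool_rot: [0.524, -0.475, 0.524, 0.475]
wrist_force: [0.4, -0.1, -0.1]
opening: 1.001
```

```bash
python3 go.py .004 -.0005 .125
```

```text
fixture tcp 0.0041 0.0013 0.2364
t 3.3 shift [ 1.114e+01  1.000e-02 -1.800e-01] turn [ 0.003  0.    -0.   ] open 1.001 F fix [ 0.4 -0.  -0.1]
```

Request:
arm_command --motion '[[[1.2,0,-0.1,0,0,0],[2.5,0,-0.15,0,0,0],[4,0,-0.15,0,0,0],[5.5,0,-0.15,0,0,0],[7,0,-0.15,0,0,0],[8.5,0,-0.15,0,0,0],[9.8,0,-0.15,0,0,0],[10.7,0,-0.15,0,0,0],[11.1,0,-0.15,0,0,0],[11.1,0,-0.15,0,0,0]]]'

```text
time: 4.3
tcp_pos: [0.4985, -0.0341, 0.1251]
tool_rot: [0.523, -0.475, 0.524, 0.476]
wrist_force: [0.1, -0.8, 0.3]
opening: 1.001
```

```bash
python3 go.py .004 -.0005 .125
python3 - <<'E'
from h import *
save('side','c.png',(220,150,420,300),4)
E
```

```text
fixture tcp 0.0036 0.0004 0.1251
t 4.3 shift [ 0.01 -0.04 -0.09] turn [ 0.004 -0.    -0.001] open 1.001 F fix [ 0.2 -0.8  0.3]
```

View pics/c.png

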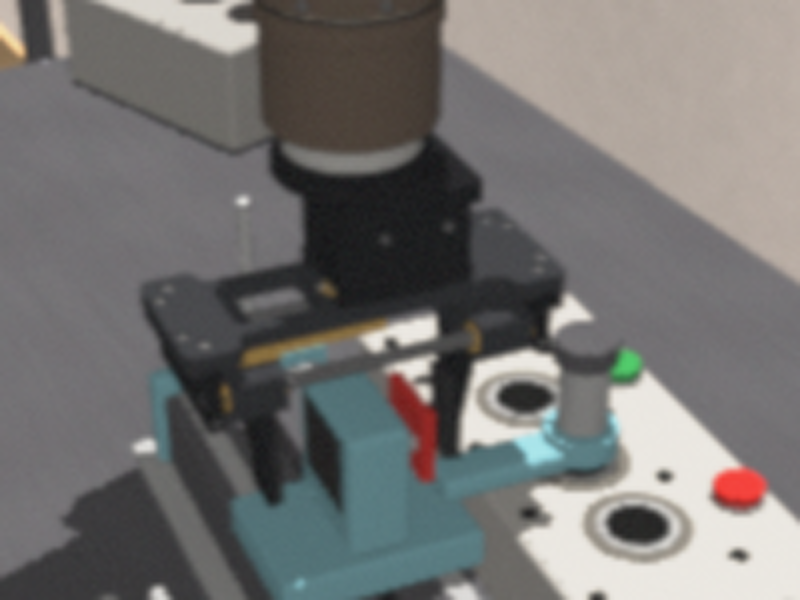

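Request:
arm_command --motion '[[[0,0,0,0,0,0],[0,0,0,0,0,0],[0,0,0,0,0,0],[0,0,0,0,0,0],[0,0,0,0,0,0],[0,0,0,0,0,0],[0,0,0,0,0,0],[0,0,0,0,0,0],[0,0,0,0,0,0],[0,0,0,0,0,0]]]' --hand 0.4

```text
time: 5.35
tcp_pos: [0.5004, -0.0344, 0.126]
tool_rot: [0.524, -0.476, 0.522, 0.475]
wrist_force: [4.8, -1.8, -1.7]
opening: 0.469
```

```bash
python3 go.py .004 -.0005 .125
```

```text
fixture tcp 0.0054 0.0003 0.126
t 5.35 shift [ 0.1   0.14 -0.08] turn [0.003 0.001 0.004] open 0.469 F fix [ 5.  -1.3 -1.7]
```

Request:
arm_command --motion '[[[0,0,-0.2,0,0,0],[0,0,-0.6,0,0,0],[0,0,-1.1,0,0,0],[0,0,-1.7,0,0,0],[0,0,-2.3,0,0,0],[0,0,-2.9,0,0,0],[0,0,-3.5,0,0,0],[0,0,-4.0,0,0,0],[0,0,-4.4,0,0,0],[0,0,-4.5,0,0,0]]]'

```text
time: 6.35
tcp_pos: [0.4958, -0.0789, 0.126]
tool_rot: [0.525, -0.476, 0.522, 0.475]
wrist_force: [5.2, 1.8, -0.8]
opening: 0.474
```

```bash
python3 go.py .004 -.0455 .125
python3 - <<'E'
from h import *
save('side','d.png',(220,150,420,300),4)
E
```

```text
fixture tcp 0.0053 -0.0444 0.126
t 6.35 shift [ 0.1   0.13 -0.11] turn [0.003 0.001 0.003] open 0.474 F fix [ 5.   2.3 -0.8]
```

View pics/d.png

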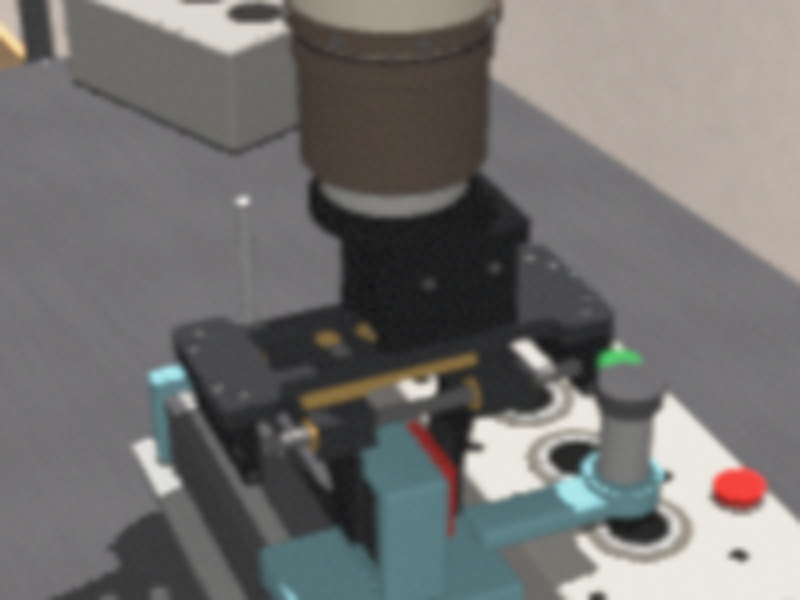

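Request:
arm_command --motion '[[[0,0,0,0,0,0],[0,0,0,0,0,0],[0,0,0,0,0,0],[0,0,0,0,0,0],[0,0,0,0,0,0],[-0.5,0,0,0,0,0],[-2,0,0,0,0,0],[-4,0,0,0,0,0],[-6,0,0,0,0,0],[-7,0,0,0,0,0]]]' --hand 1

```text
time: 7.4
tcp_pos: [0.4952, -0.0793, 0.1975]
tool_rot: [0.524, -0.476, 0.523, 0.475]
wrist_force: [-0.1, -0.4, 0.3]
opening: 1.0
```

```bash
python3 go.py 0 0.018 .195
```

```text
fixture tcp 0.0047 -0.0448 0.1975
t 7.4 shift [0.25 0.45 6.29] turn [0.004 0.    0.003] open 1.0 F fix [-0.  -0.4  0.3]
```

Traverse, closing the jaws, then take a picture.

Request:
arm_command --motion '[[[0,0.1,0.5,0,0,0],[0,0.2,1.5,0,0,0],[0,0.3,2.5,0,0,0],[0,0.4,3.5,0,0,0],[0,0.4,4.5,0,0,0],[0,0.4,5.5,0,0,0],[0,0.4,6.1,0,0,0],[0,0.4,6.3,0,0,0],[0,0.4,6.3,0,0,0],[0,0.4,6.3,0,0,0]]]' --hand 0

```text
time: 8.4
tcp_pos: [0.4966, -0.0163, 0.1955]
tool_rot: [0.523, -0.475, 0.524, 0.475]
wrist_force: [0.4, 0.9, -0.0]
opening: 0.172
```

```bash
python3 go.py 0 0.018 .130;  python3 - <<'E'
from h import *
save('side','e.png',(250,190,450,340),4)
E
```

```text
fixture tcp -0.0001 0.018 0.1955
t 8.4 shift [ 6.55 -0.01  0.  ] turn [ 0.003 -0.    -0.   ] open 0.172 F fix [ 0.3  0.9 -0. ]
```

View pics/e.png

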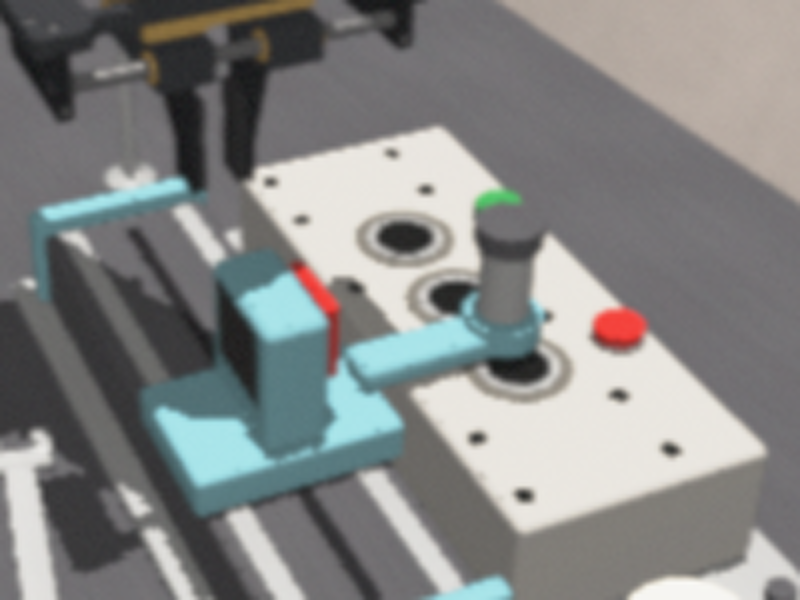

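Request:
arm_command --motion '[[[0.5,0,0,0,0,0],[1.5,0,0,0,0,0],[2.5,0,0,0,0,0],[3.5,0,0,0,0,0],[4.5,0,0,0,0,0],[5.5,0,0,0,0,0],[6.2,0,0,0,0,0],[6.5,0,0,0,0,0],[6.5,0,-0.5,0,0,0],[6.5,0,-1.0,0,0,0]]]'

```text
time: 9.45
tcp_pos: [0.496, -0.0264, 0.1308]
tool_rot: [0.523, -0.476, 0.523, 0.475]
wrist_force: [-0.6, -0.1, -0.2]
opening: 0.006
```

```bash
python3 go.py 0 -.0105 .130
```

```text
fixture tcp 0.0003 0.0079 0.1308
t 9.45 shift [ 0.08  0.04 -1.84] turn [0.004 0.    0.001] open 0.006 F fix [-0.6 -0.1 -0.2]
```

Request:
arm_command --motion '[[[0,0,-0.2,0,0,0],[0,0,-0.4,0,0,0],[0,0,-0.6,0,0,0],[0,0,-0.8,0,0,0],[0,0,-0.95,0,0,0],[0,0,-1.1,0,0,0],[0,0,-1.25,0,0,0],[0,0,-1.4,0,0,0],[0,0,-1.55,0,0,0],[0,0,-1.7,0,0,0]]]'

```text
time: 10.45
tcp_pos: [0.4943, -0.0416, 0.1308]
tool_rot: [0.524, -0.475, 0.523, 0.476]
wrist_force: [-2.0, 7.2, 2.0]
opening: 0.005
```

```bash
python3 go.py 0 -.0105 .130
```

```text
fixture tcp 0.0002 -0.0074 0.1308
t 10.45 shift [ 0.08  0.02 -0.31] turn [0.003 0.002 0.001] open 0.005 F fix [-2.7  7.   2. ]
```

Request:
arm_command --motion '[[[0,0,-0.06,0,0,0],[0,0,-0.12,0,0,0],[0,0,-0.18,0,0,0],[0,0,-0.24,0,0,0],[0,0,-0.3,0,0,0],[0,0,-0.36,0,0,0],[0,0,-0.42,0,0,0],[0,0,-0.48,0,0,0],[0,0,-0.54,0,0,0],[0,0,-0.6,0,0,0]]]'

```text
time: 11.45
tcp_pos: [0.4937, -0.0475, 0.1308]
tool_rot: [0.524, -0.475, 0.523, 0.476]
wrist_force: [-1.8, 7.5, 2.4]
opening: 0.008
```

```bash
python3 go.py 0 -.0105 .130
```

```text
fixture tcp 0.0001 -0.0134 0.1308
t 11.45 shift [0.08 0.01 0.29] turn [0.003 0.002 0.001] open 0.008 F fix [-2.6  7.3  2.4]
```

Carriage is at about -58 mm, with no stop yet.

Request:
arm_command --motion '[[[0,0,-0.06,0,0,0],[0,0,-0.12,0,0,0],[0,0,-0.18,0,0,0],[0,0,-0.24,0,0,0],[0,0,-0.3,0,0,0],[0,0,-0.36,0,0,0],[0,0,-0.42,0,0,0],[0,0,-0.48,0,0,0],[0,0,-0.54,0,0,0],[0,0,-0.6,0,0,0]]]'

```text
time: 12.45
tcp_pos: [0.4931, -0.0535, 0.1308]
tool_rot: [0.524, -0.475, 0.523, 0.476]
wrist_force: [-2.0, 6.3, 2.0]
opening: 0.004
```

```bash
python3 go.py 0 -.0105 .130
```

```text
fixture tcp 0.0001 -0.0194 0.1308
t 12.45 shift [0.08 0.01 0.89] turn [0.003 0.002 0.001] open 0.004 F fix [-2.6  6.1  2. ]
```

Request:
arm_command --motion '[[[0,0,-0.05,0,0,0],[0,0,-0.1,0,0,0],[0,0,-0.15,0,0,0],[0,0,-0.2,0,0,0],[0,0,-0.25,0,0,0],[0,0,-0.3,0,0,0],[0,0,-0.35,0,0,0],[0,0,-0.4,0,0,0],[0,0,-0.4,0,0,0],[0,0,-0.4,0,0,0]]]'

```text
time: 13.45
tcp_pos: [0.4928, -0.0581, 0.1307]
tool_rot: [0.524, -0.475, 0.523, 0.476]
wrist_force: [-1.5, 7.4, 2.9]
opening: 0.003
```

```bash
python3 go.py 0 -.0105 .130
```

```text
fixture tcp 0.0003 -0.024 0.1307
t 13.45 shift [0.07 0.02 1.35] turn [0.003 0.002 0.001] open 0.003 F fix [-2.2  7.2  2.9]
```

Request:
arm_command --motion '[[[0,0,-0.05,0,0,0],[0,0,-0.1,0,0,0],[0,0,-0.15,0,0,0],[0,0,-0.2,0,0,0],[0,0,-0.25,0,0,0],[0,0,-0.3,0,0,0],[0,0,-0.3,0,0,0],[0,0,-0.3,0,0,0],[0,0,-0.3,0,0,0],[0,0,-0.3,0,0,0]]]'

```text
time: 14.45
tcp_pos: [0.4928, -0.0584, 0.1307]
tool_rot: [0.525, -0.474, 0.522, 0.476]
wrist_force: [-4.3, 20.5, 5.1]
opening: 0.006
```

```bash
python3 go.py 0 -.0105 .130;  python3 - <<'E'
from h import *
save('side','f.png',(270,190,470,340),4)
E
```

```text
fixture tcp 0.0003 -0.0243 0.1307
t 14.45 shift [0.08 0.03 1.38] turn [0.003 0.006 0.002] open 0.006 F fix [-6.3 20.   5.1]
```

View pics/f.png

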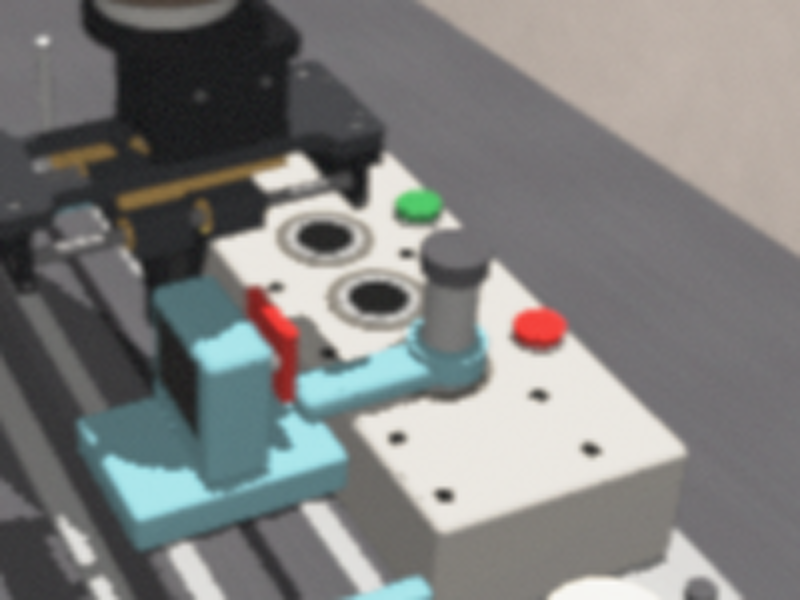

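The force rose to 20 N at a hard stop near -69 mm. The tab stands out with its gap showing, so the carriage is latched. Backing off and clearing.

Request:
arm_command --motion '[[[0,0,0.3,0,0,0],[0,0,1,0,0,0],[0,0,2,0,0,0],[-1,0,2.5,0,0,0],[-3,0,3,0,0,0],[-6,0,3,0,0,0],[-9,0,3,0,0,0],[-12,0,4,0,0,0],[-14,0,8,0,0,0],[-15,0,11,0,0,0]]]'

```text
time: 15.5
tcp_pos: [0.5037, 0.0485, 0.2839]
tool_rot: [0.525, -0.476, 0.522, 0.474]
wrist_force: [0.1, -0.5, -0.7]
opening: 0.006
```

Request:
arm_command --motion '[[[0,0,4,0,0,0],[0,0,8,0,0,0],[0,0,12,0,0,0],[0,0,16,0,0,0],[0,0,18,0,0,0],[0,0,19,0,0,0],[0,0,19,0,0,0],[0,0,19,0,0,0],[0,0,19,0,0,0],[0,0,19,0,0,0]]]'

```text
time: 16.5
tcp_pos: [0.5211, 0.2355, 0.2809]
tool_rot: [0.524, -0.475, 0.524, 0.475]
wrist_force: [-0.0, 0.5, 1.1]
opening: 0.007
```

```bash
python3 go.py 0 0 .3;  python3 - <<'E'
from h import *
a=cv2.resize(grab_frame('top')[165:345,235:475,::-1],(640,480),interpolation=cv2.INTER_CUBIC)
cv2.imwrite('pics/g.png',a)
for l in('wrench','socket','valve','oil_can'): rec(l,'top')
save('side','h.png',(240,180,480,420),2)
for l in('wrench','socket','valve','oil_can'): rec(l,'side')
E
```

```text
fixture tcp -0.0007 0.271 0.2809
t 16.5 shift [-1.91e+00 -2.00e-02 -2.71e+01] turn [0.002 0.    0.   ] open 0.007 F fix [-0.1  0.5  1.1]
top wrench 0.93 [ 0.375  -0.0277  0.0086]
top wrench 0.3 [ 0.5693 -0.0359  0.0788]
top socket 0.68 [ 0.3795 -0.31    0.0623]
top oil_can 0.78 [ 0.531  -0.319   0.1307]
side wrench 0.85 [ 0.3744 -0.0508  0.0126]
side socket 0.63 [ 0.3736 -0.3317  0.0512]
side valve 0.61 [0.5711 0.2611 0.0387]
side valve 0.49 [0.688  0.0056 0.0908]
side oil_can 0.59 [ 0.5215 -0.3464  0.1034]
```

View pics/g.png

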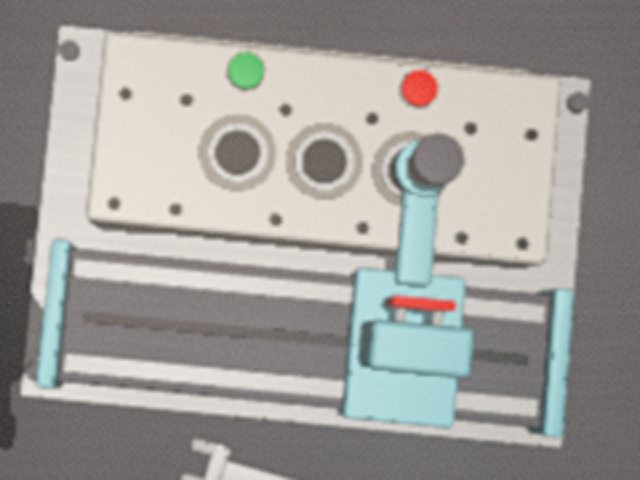

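View pics/h.png

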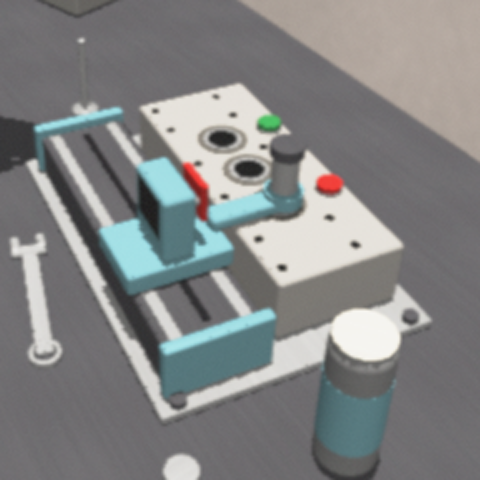

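```bash
python3 -c "
from h import *
print(workorder.job_done())"
```

```text
the job is handed in; nothing more can be done
None
```

The carriage is locked in the detent on the red-marker side (fixture −y), and I have handed the job in. The tab is sprung out and the gripper is clear.

- **What I did:** I squeezed the tab and slid the carriage about 45 mm to −y. I let go there and pushed the block slowly with closed fingers until the pawl snapped in. It hit a hard stop at about −69 mm with 20 N.
- **Last checks:** In both camera views the gap between tab and block is the same as at the start, so the tab is fully out. The arm is about 0.3 m from the carriage and reads about 1 N at the wrist.
- **Bystanders:** Wrench, socket and valve are within 4 mm of their first positions, which is the networks' error. The oil can's best side-view match also agrees within 5 mm.
- **Disagreements:** The detent is about 5 mm past the marker's 64 mm line, but within the stated 55–73 mm. The top camera missed the valve in the last look, and its first oil can reading was actually the wrench. I relied on the side camera for both.

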